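# Set a hub castle nut to the next slot and pin it

### The job

Tighten the castle nut on the upright stub axle (clockwise from above) until you feel it turn snug against its spring washer, then carry on to the next slot that lines up with the cross hole in the axle, and no further: do not back off to an earlier slot, which would leave it loose. Then push the split pin that lies on the bench through that slot and the hole until its eye is fully home against the nut, without forcing it, and let go. Leave the other things on the bench where they lie.

Things in the scene. Friction and masses are not known exactly. Their poses are not given: they have to be found in the camera images.
- cross_hole (a point): Centre of the cross hole through the threaded end of the upright stub axle, on the axle's centre line, 98 mm above the bench. x runs along the hole (level, open at both ends, 8 mm wide), z is up. A red paint line across the axle's end face runs along the hole. The nut's crown surrounds it, so it is reached through a pair of slots. The axle never turns.
- axle: Fixed stub axle (30 mm thread, top 109.5 mm above the bench) with a grey wheel hub, upright on a blue plate 150 x 150 x 12 mm. The hub's flange, 104 mm across, has four studs on an 83 mm circle ending 62 mm above the bench; only washer, nut and axle end stand above 65 mm. Origin: on the centre line at bench height; x along the cross hole, z up.
- nut: Yellow-zinc castle nut on the axle, right-hand thread of 3.5 mm pitch (clockwise from above tightens and lowers it), loose at the start. Origin: centre of its underside, about 69 to 70 mm above the bench, z up. Hexagon 46 mm across flats from 70 to 94 mm height, then a round crown 42 mm across up to 103 mm with six slots, 8 mm wide, cut down to 94 mm, open at the top, one over each flat.
- washer: Dark cone spring washer (51 mm across) under the nut, origin centre of underside. The nut touches it after 7 to 96 degrees of turning: felt, not seen. Loose, the nut drags about 0.05 N m; after touching, the torque climbs 0.3 to 0.45 N m per radian and the nut stays where left. Snug: from 5 degrees past touching (5 N clamping, about 0.08 N m). Over-tight: from 85 degrees past (70 N, 0.5 to 0.7 N m).
- slot_0 (a point): Point on the nut's axis at slot height (28 mm above its underside); x runs along one opposite pair of slots, square to the two flats below them. Turns with the nut.
- slot_1 (a point): As slot_0, x along the pair of slots 60 degrees further counterclockwise from above.
- slot_2 (a point): As slot_0, x along the pair of slots 120 degrees further counterclockwise from above.
- pin_eye (a point): Grasp point in the eye of the split pin, a bright metal pin lying flat on the bench, 5.5 mm thick, 69 mm long, 20 to 33 g. The eye is a flat loop 19 mm long and 13.5 mm wide with straight sides. x points from eye to tip, z up; this point is 12 mm behind the front of the eye, 7 mm before its rear end, 62 mm behind the rounded tip, half-way up.
- pin_mid (a point): Point on the centre line of the pin's shank 21 mm in front of the eye, 33 mm in front of pin_eye, 29 mm behind the tip; axes as pin_eye. When the eye is home against the nut's crown this point lies in the centre of the cross hole. The pin may enter from either end; its play in slot and hole is 1.2 mm each way.
- tape_measure: Black and yellow tape measure standing on the bench, 37 x 74 x 64 mm, origin at its underside. Leave it.
- pliers: Pliers with blue handles lying on the bench, 56 x 172 x 12 mm, origin at the underside. Leave them.
- multimeter: Orange and black multimeter lying on its back, 149 x 75 x 41 mm, origin at the underside. Leave it.
- screwdriver: Screwdriver with a yellow handle lying on the bench, 27 x 168 x 26 mm, origin at the underside. Leave it.
Things that resemble listed ones, but are neither listed nor needed, are in the scene too. Several things have the shape of the axle; the one meant has the colours described above.

How it is judged:
On the way, in this order (a step that is already met when the one before it is completed fails the run):
1. the nut is snug on its washer with a slot in line with the cross hole (contact force between nut and washer between 5 and 70 N and angle between the x axis of any of slot_0, slot_1, slot_2 and the x axis of cross_hole, either way round below 0.12 rad), for 0.3 s.
2. the split pin is through slot and hole with its eye home against the nut (distance between pin_mid and cross_hole below 0.004 m and angle between the x axis of pin_mid and the x axis of cross_hole, either way round below 0.12 rad), for 0.2 s.
At the end, for the whole second after the job is handed in: The nut presses on its washer with 5 to 70 N (snug, not over-tight) with a pair of slots within 7 degrees of the cross hole; the pin lies in the hole, in line within 7 degrees, its middle point within 4 mm of the hole's centre (eye home against the nut); the pin is at rest and released (all of step 1 and all of step 2 and linear speed of pin below 0.02 m/s); the robot touches nothing.
It fails at once if the nut is over-tightened (more than 84 N on the washer) (contact force between nut and washer above 84 N).
It fails at once if the pin is forced (more than 25 N between the pin and the axle or nut) (contact force between pin and axle above 25 N).
It fails at once if a bystander is moved by more than 20 mm (distance of any of tape_measure, pliers, multimeter, screwdriver from where it was at the start of the episode above 0.02 m).
It also fails if it takes over 64 s, if anything falls off the work surface, if the arm or the gripper's body presses on something with over 40 N, if the wrist force passes 120 N, or if a joint passes its speed limit or range.

### The arm

A 7-joint arm with a two-finger parallel gripper is mounted at the origin on a cart in front of the work surface, level with it; the furniture and walls round the work are solid. World frame = base frame: x ahead of the robot, y to its left, z up, the work surface at z = 0. Lengths are in m, angles in rad, forces in N, time in s.
With the tool pointing down it reaches from about 0.35 to 0.9 m from the base axis. Payload 8.1 kg.
Tool frame: the origin (TCP) lies between the finger pads; the fingertips stand 11 mm ahead of it and the grasp point (between the pads) lies 8 mm behind it (robot.tip_extent is the distance from the TCP to the fingertips, in m); z points along the fingers, y is the line along which they close (so a half turn about z gives the same grasp; the last joint's range is limited). The gripper opens to 85 mm and grips with 20 to 120 N. Pads are 22 mm wide; open, the fingers measure 114 mm over their backs; the gripper's body (76 mm by 85 mm) begins 54 mm behind the grasp point. The pads swing forward as they close: fully open they stand 13 mm farther back than shut.
Start: joints at [-1.267, 0.434, 0.025, 1.573, -0.012, 1.134, -0.075], TCP at [0.247, 0.574, 0.219] pointing down, gripper open.
Joint ranges: [-2.62, 2.62], [-0.44, 2.09], [-1.27, 1.32], [0.08, 2.57], [-1.32, 4.46], [0.12, 2], [-2.74, 2.74]. Speed limits (rad/s): [2.22, 2.22, 3.01, 3.01, 3.14, 3.14, 3.14].

### API

Orientations are given as a unit quaternion [w, x, y, z].
In Python, from station import robot gives the robot as it stands.
- The arm moves only by the tool play_rows, never from a script. Its arguments are lists of equal length, an entry for each row: "grip": the opening, from -1 (shut) to 1 (fully open); "dp": the shift along the tool's x, y, z in m, a list of three; "turn": the turn about the tool's z in rad. In form: {"grip": [grip, ...], "dp": [[dx, dy, dz], ...], "turn": [turn, ...]}. A call has 1 to 5 rows; each row shifts and turns the commanded pose from where the row before left it, along the tool's axes as they then stand; what a row does not reach is not made up. A row lasts 1/8 s, in which the tool goes at most 62.5 mm and 10.7 degrees, less where a joint would pass 70% of its speed; a pose out of reach is approached as far as the arm can. A call with a gripper value outside its range is refused whole. The fingers move at their own pace and stop on an object; "squeeze" is the grip in N (left out, the last holds). Time passes only in rows, so rows that do not move let the fingers close. It gives the time, the measured TCP pose, the force and the opening at its end, in the units of the state.
- robot.sense(): the state, without advancing time (a new reading comes with each control period).
- robot.get_image(name): name is "scene" or "top" or "wrist"; returns a dict with "pixels" (480x640x3 uint8, red, green, blue), "camera_matrix" (3x3 intrinsics, pixels), "k1" (the pictures are not rectified: a ray, as slopes to the right and down, at radius r is drawn at 1 + k1 r^2 times it, then the intrinsics apply), "eye" and "orientation" of the camera in the world. Camera axes: x right, y up, looking along -z (the intrinsics and any distortion apply to the point x, -y, -z); pixel columns grow to the right and rows downward; lengths in m; the calibration is good to about 2 mm. A picture is of the moment at which its call begins. There is no depth.
- robot.sign_off(): hands the job in, once; it reports no verdict.
The state is a dict: "t": time; "q": joint angles; "qd": joint speeds; "joint_torque": joint torques, N m; "tool_pos": TCP position; "tool_rot": TCP orientation; "wrist_force": force on the tool from outside, world axes, zero at the start; "wrist_torque": the same for the moment, N m; "opening": finger opening in m.
Only numpy, scipy, OpenCV 4.12 (cv2) and the standard library are available. Lean on these libraries where they do the work, as an engineer would, in place of code of your own. Each camera call takes 0.05 s, during which the arm holds its last target. There are 200 camera calls.

## Working session

There is one attempt and no reset: what is moved stays moved. The work goes in short steps, Python scripts to look and compute and a tool call to move; the robot and the scene stay as the last step left them, time stands still between calls to the robot, and variables do not carry over. Pictures are saved under pics/ and viewed, on a budget of 10 in all, crops included, one or two more only if the job needs it, and the job is handed in when it is done.

Besides the shell and the picture viewer there is one more tool, called after ">>>" by a JSON object that holds its "method" and its "body". play_rows: Moves the arm, as the interface text tells. Its arguments: {"type":"object","properties":{"grip":{"type":"array","items":{"type":"number"}},"dp":{"type":"array","items":{"type":"array","items":{"type":"number"}}},"turn":{"type":"array","items":{"type":"number"}},"squeeze":{"type":"number"}},"required":["grip","dp","turn"]}

```bash
mkdir -p pics; ls
cat > h.py <<'E'
import numpy as np, cv2
from station import robot
from scipy.spatial.transform import Rotation as R
def rot(q): return R.from_quat([q[1],q[2],q[3],q[0]]).as_matrix()
def grab(n,f):
    im=robot.get_image(n); cv2.imwrite(f,im["pixels"][:,:,::-1]); np.savez(f[:-4]+".npz",**im); return im
def load(f): return dict(np.load(f[:-4]+".npz"))
def ray(im,u,v):
    K=np.array(im["camera_matrix"]); k=float(im["k1"])
    xd=(u-K[0,2])/K[0,0]; yd=(v-K[1,2])/K[1,1]; x,y=xd,yd
    for _ in range(20):
        s=1+k*(x*x+y*y); x,y=xd/s,yd/s
    d=rot(im["orientation"])@np.array([x,-y,-1.]); return np.array(im["eye"]),d
def onz(im,u,v,z):
    e,d=ray(im,u,v); return e+d*(z-e[2])/d[2]
def proj(im,p):
    c=rot(im["orientation"]).T@(np.array(p)-im["eye"]); x,y=c[0]/-c[2],-c[1]/-c[2]
    s=1+float(im["k1"])*(x*x+y*y); K=np.array(im["camera_matrix"]); return K[0,0]*x*s+K[0,2],K[1,1]*y*s+K[1,2]
E
python3 - <<'E'
from h import *
for n in("top","scene","wrist"):
    im=grab(n,f"pics/{n}0.png"); print(n,im["eye"],im["orientation"],np.array(im["camera_matrix"])[0],im["k1"])
s=robot.sense(); print(s)
E
```

```text
pics
top [ 0.45001756 -0.06289818  1.13586724] [ 0.71366425  0.02989587 -0.02805585 -0.6992871 ] [543.82703162   0.         323.59093238] -0.08479562299909348
scene [ 0.13990526 -0.80566763  1.09935693] [ 0.9119581   0.33568795 -0.07517239 -0.22359591] [545.56077065   0.         306.87507088] 0.05683704347971603
wrist [0.18387753 0.60243105 0.37500254] [ 0.82708737 -0.11791258 -0.07663025  0.54419748] [399.86992606   0.         315.84372975] -0.019883941994186624
{'t': 0.15, 'q': array([-1.266607  ,  0.43506663,  0.02499074,  1.57383855, -0.01158544,
        1.13398819, -0.0750884 ]), 'qd': array([ 0.00028175, -0.00126673,  0.00029842, -0.00235709, -0.0004073 ,
        0.00176936,  0.00152713]), 'joint_torque': array([ 4.26983152e-04, -6.70881343e+01,  1.02513961e+00, -3.16447985e+01,
        1.55738555e-02,  9.01033549e-03, -6.29196961e-06]), 'tool_pos': array([0.24719897, 0.57363569, 0.21832332]), 'tool_rot': array([-5.40839560e-05,  2.02027191e-01,  9.79379743e-01, -5.75501825e-04]), 'wrist_force': array([-0.51782372,  0.06779637,  0.61385673]), 'wrist_torque': array([0.01198316, 0.00852355, 0.00044099]), 'opening': 0.08516552422087459}
```

View pics/top0.png

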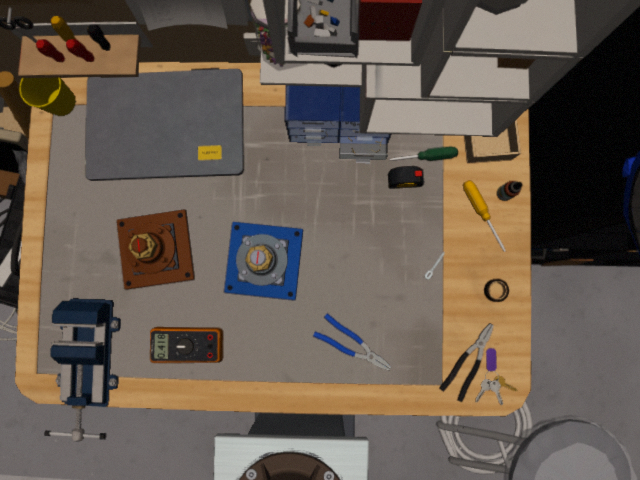

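View pics/scene0.png

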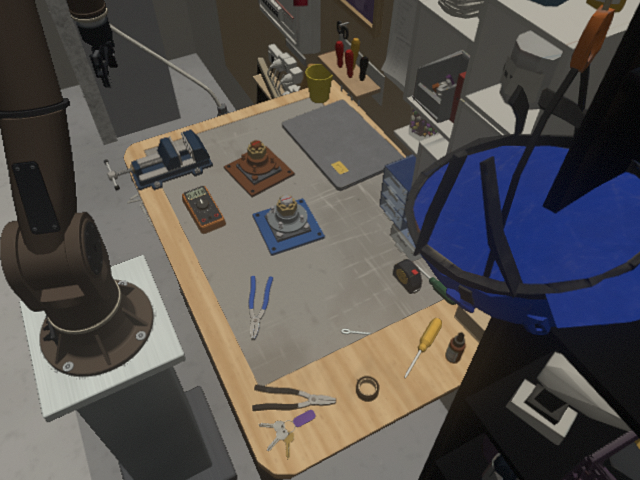

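The top view shows the blue-plate axle at about (262,260). Its lookalike is the brown-plate unit at (147,247), with an orange/yellow nut. The split pin lies at (435,265), with its eye at (429,275) and tip at (443,253). The pin could be mistaken for the pliers' jaws at (375,360), the screwdriver blade at (497,235) or the keys. I choose the blue-plate axle and the bright pin, and check both in one crop.

Run:
```python
from h import *
t=load("pics/top0.png"); s=load("pics/scene0.png")
a=cv2.resize(t["pixels"][235:285,237:287],(400,400),interpolation=cv2.INTER_CUBIC)
b=cv2.resize(t["pixels"][240:290,410:460],(400,400),interpolation=cv2.INTER_CUBIC)
cv2.imwrite("pics/crop1.png",np.hstack([a,b])[:,:,::-1])
px=t["pixels"].astype(int)
# blue plate
hsv=cv2.cvtColor(t["pixels"],cv2.COLOR_RGB2HSV)
m=cv2.inRange(hsv,(100,150,60),(125,255,255)); m[:,:215]=0;m[:,310:]=0;m[:210]=0;m[305:]=0
c=max(cv2.findContours(m,0,2)[0],key=cv2.contourArea); r=cv2.minAreaRect(c); 
P=[onz(t,*q,0.012) for q in cv2.boxPoints(r)]; print("plate corners",np.round(P,4),"ctr",np.mean(P,0))
# red line at 109.5
m=((px[...,0]>px[...,1]+60)&(px[...,0]>px[...,2]+30)).astype(np.uint8);sub=np.zeros_like(m);sub[245:275,247:277]=m[245:275,247:277]
v,u=np.nonzero(sub);print("red",len(u),list(zip(u,v)))
print("top axle guess",onz(t,258,257,0.1095))
# pin
sub=t["pixels"][248:282,422:448].min(2); mm=(sub>165).astype(np.uint8)
v,u=np.nonzero(mm);u=u+422;v=v+248;print("pin",len(u))
Q=np.array([onz(t,*q,0.003) for q in zip(u,v)])[:,:2];c=Q.mean(0);w,V=np.linalg.eigh(np.cov(Q.T));d=V[:,1];
pr=(Q-c)@d;print(c,d,pr.min(),pr.max(),c+d*pr.min(),c+d*pr.max())
```

```text
plate corners [[ 0.4499  0.1447  0.012 ]
 [ 0.597   0.1339  0.012 ]
 [ 0.5839 -0.0139  0.012 ]
 [ 0.4374 -0.0016  0.012 ]] ctr [0.51704496 0.06578124 0.012     ]
red 18 [(np.int64(257), np.int64(252)), (np.int64(258), np.int64(252)), (np.int64(257), np.int64(253)), (np.int64(258), np.int64(253)), (np.int64(257), np.int64(254)), (np.int64(258), np.int64(254)), (np.int64(257), np.int64(255)), (np.int64(258), np.int64(255)), (np.int64(257), np.int64(256)), (np.int64(258), np.int64(256)), (np.int64(257), np.int64(257)), (np.int64(257), np.int64(258)), (np.int64(257), np.int64(259)), (np.int64(257), np.int64(260)), (np.int64(256), np.int64(261)), (np.int64(257), np.int64(261)), (np.int64(256), np.int64(262)), (np.int64(257), np.int64(262))]
top axle guess [0.51702586 0.06455425 0.1095    ]
pin 16
[ 0.49507398 -0.27887001] [-0.91400392  0.40570535] -0.00763382160291679 0.007343335960637036 [ 0.50205132 -0.28196709] [ 0.48836214 -0.27589078]
```

View pics/crop1.png

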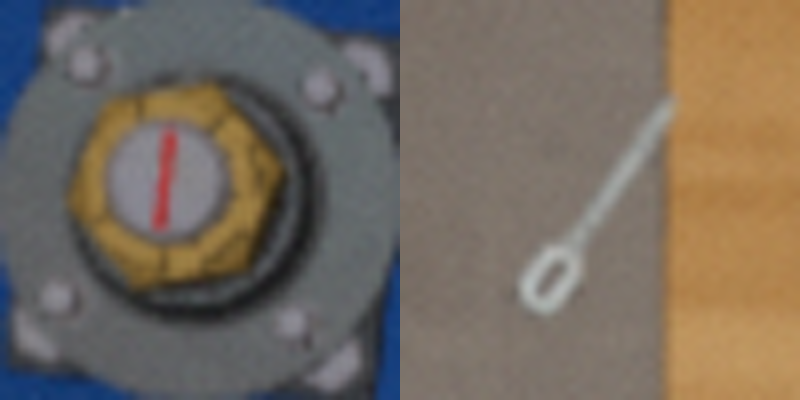

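The crop shows a yellow castle nut on the blue plate, with its red line running almost up the image at about (257,257). The pin's eye is at (428.7,274.7) and its tip at (443.8,252.3). I move above the nut for a wrist view.

>>> {"method": "play_rows", "body": {"grip": [1,1,1,1,1], "dp": [[-0.045,-0.036,-0.006],[-0.045,-0.036,-0.006],[-0.045,-0.036,-0.006],[-0.045,-0.036,-0.006],[-0.045,-0.036,-0.006]], "turn": [0,0,0,0,0]}}

```text
t: 0.78
tool_pos: [0.3833, 0.3178, 0.2491]
tool_rot: [0.0, 0.202, 0.979, 0.0]
wrist_force: [0.2, 0.3, 1.0]
opening: 0.0852
```

>>> {"method": "play_rows", "body": {"grip": [1,1,1,1,1], "dp": [[-0.045,-0.036,0],[-0.045,-0.036,0],[-0.045,-0.036,0],[-0.045,-0.036,0],[-0.045,-0.036,0]], "turn": [0,0,0,0,0]}}

```text
t: 1.4
tool_pos: [0.5186, 0.0637, 0.2489]
tool_rot: [0.0, 0.202, 0.979, 0.0]
wrist_force: [1.2, 1.0, -0.5]
opening: 0.085
```

Run:
```python
from h import *
im=grab("wrist","pics/w1.png"); s=robot.sense(); print(s["t"],s["tool_pos"],s["q"],s["wrist_force"],s["wrist_torque"],rot(s["tool_rot"]))
p=proj(im,[.517,.065,.11]);print(p)
t=load("pics/top0.png")
print("eye",onz(t,428.75,274.75,.003),"tip",onz(t,443.8,252.3,.003))
u,v=int(p[0]),int(p[1]);u0=min(max(u-100,0),440);v0=min(max(v-75,0),330);print(u0,v0)
cv2.imwrite("pics/w1c.png",cv2.resize(im["pixels"][v0:v0+150,u0:u0+200],(800,600),interpolation=cv2.INTER_CUBIC)[:,:,::-1])
```

```text
1.45 [0.52161901 0.05489414 0.24923447] [-0.46608298  0.24286989  0.31957553  1.79404116 -0.07917172  1.11581076
  1.03491126] [ 2.18460425 -7.28955025  1.18948904] [-0.41822747 -0.17586214 -0.00080147] [[-0.91498755  0.40347346  0.00263437]
 [ 0.40346133  0.91498722 -0.00416456]
 [-0.0040907  -0.00274765 -0.99998786]]
(np.float64(314.9983091802856), np.float64(211.71346501008912))
eye [ 0.49404325 -0.27966311  0.003     ] tip [ 0.54170899 -0.31117145  0.003     ]
214 136
```

View pics/w1c.png

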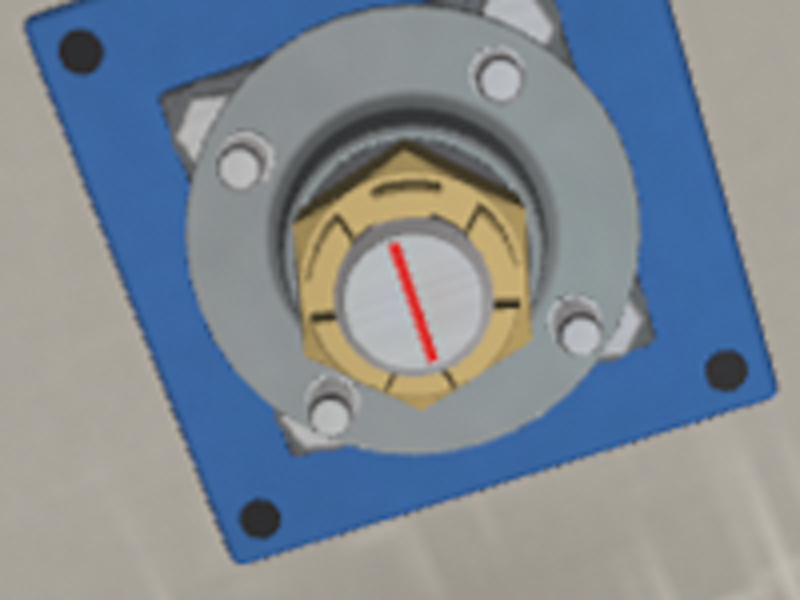

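The wrist crop shows the axle end at about (318,211.5) in the full image, with the red line running from (312.5,196.5) to (322.5,226). The nut's hexagon is clear, with flats facing left and right. I retake this at rest and measure it.

>>> {"method": "play_rows", "body": {"grip": [1,1], "dp": [[0,0,0],[0,0,0]], "turn": [0,0]}}

```text
t: 1.7
tool_pos: [0.5175, 0.0665, 0.2487]
tool_rot: [-0.0, 0.201, 0.98, 0.0]
wrist_force: [0.7, -0.1, 0.5]
opening: 0.0853
```

```bash
cat > meas.py <<'E'
from h import *
def red(im,guess=(.517,.065,.11),w=35):
    u,v=map(int,proj(im,guess)); px=im["pixels"].astype(int)
    m=((px[...,0]>150)&(px[...,0]>px[...,1]+80)&(px[...,0]>px[...,2]+60)); k=np.zeros_like(m);k[max(v-w,0):v+w,max(u-w,0):u+w]=1
    vv,uu=np.nonzero(m&k); Q=np.array([onz(im,a,b,.1095) for a,b in zip(uu,vv)])[:,:2]
    c=Q.mean(0); w_,V=np.linalg.eigh(np.cov(Q.T)); d=V[:,1]; pr=(Q-c)@d
    return c+d*(pr.max()+pr.min())/2,np.degrees(np.arctan2(d[1],d[0]))%180,np.ptp(pr),(uu.mean(),vv.mean())
def nutpoly(im,w=45,guess=(.517,.065,.11)):
    u,v=map(int,proj(im,guess)); hsv=cv2.cvtColor(im["pixels"],cv2.COLOR_RGB2HSV)
    m=cv2.inRange(hsv,(12,70,60),(32,255,255)); k=np.zeros_like(m);k[max(v-w,0):v+w,max(u-w,0):u+w]=255
    m=cv2.morphologyEx(m&k,cv2.MORPH_CLOSE,np.ones((3,3)));c=max(cv2.findContours(m,0,1)[0],key=cv2.contourArea)
    h=cv2.convexHull(c); p=cv2.approxPolyDP(h,.035*cv2.arcLength(h,True),True)[:,0]; return p
if __name__=="__main__":
    import sys
    im=grab("wrist",sys.argv[1]); s=robot.sense(); print(s["t"],s["tool_pos"],s["q"][6],s["wrist_torque"],s["wrist_force"])
    print("red",red(im)); p=nutpoly(im); print(p.tolist())
    P=[onz(im,*q,.094)[:2] for q in p]
    for i in range(len(P)):
        e=P[(i+1)%len(P)]-P[i]; print(np.round(P[i],4),"len %.4f ang %.1f"%(np.linalg.norm(e),np.degrees(np.arctan2(e[1],e[0]))%60))
    T=rot(s["tool_rot"]); print("tool y ang",np.degrees(np.arctan2(T[1,1],T[0,1])))
E
python3 meas.py pics/w2.png
```

```text
1.75 [0.51750955 0.0668524  0.24872123] 1.0235538071483048 [-0.00704114  0.01652819  0.00108419] [-0.31246723  0.95053645  0.49152147]
red (array([0.51728116, 0.06648157]), np.float64(174.6060175418698), np.float64(0.023072276913561476), (np.float64(314.0), np.float64(214.0)))
[[312, 174], [342, 192], [343, 223], [317, 240], [287, 226], [284, 195]]
[0.4906 0.0762] len 0.0275 ang 35.8
[0.5129 0.0923] len 0.0252 ang 39.6
[0.5365 0.0835] len 0.0253 ang 41.1
[0.5414 0.0587] len 0.0269 ang 40.8
[0.521  0.0411] len 0.0254 ang 41.0
[0.497  0.0493] len 0.0276 ang 43.5
tool y ang 66.81885608940937
```

The hexagon edges lie at 40.8° mod 60, so the slots are at 10.8° and the red line is at 174.6° (54.6 mod 60). Alignment therefore comes at 16°, 76° and 136° clockwise. I descend with tool y square to the flats (turn −0.07).

>>> {"method": "play_rows", "body": {"grip": [1,1,1,1,1], "dp": [[0,0,0.04],[0,0,0.05],[0,0,0.04],[0,0,0.025],[0,0,0.01]], "turn": [-0.07,0,0,0,0]}}

```text
t: 2.38
tool_pos: [0.5169, 0.0666, 0.0827]
tool_rot: [-0.001, 0.167, 0.986, -0.0]
wrist_force: [0.3, -0.2, 0.4]
opening: 0.0854
```

>>> {"method": "play_rows", "body": {"grip": [0.3,0.0,0.0,0.0], "dp": [[0,0,0],[0,0,0],[0,0,0],[0,0,0]], "turn": [0,0,0,0], "squeeze": 30}}

```text
t: 2.88
tool_pos: [0.5185, 0.0654, 0.0845]
tool_rot: [0.0, 0.168, 0.986, 0.0]
wrist_force: [0.1, -0.3, 0.1]
opening: 0.0426
```

```bash
cat > st.py <<'E'
from h import *
s=robot.sense(); T=rot(s["tool_rot"])
print("t %.2f"%s["t"],np.round(s["tool_pos"],4),"yang %.2f"%np.degrees(np.arctan2(T[1,1],T[0,1])),"q7 %.3f"%s["q"][6],"F",np.round(s["wrist_force"],2),"M",np.round(s["wrist_torque"],3),"jt7 %.3f"%s["joint_torque"][6],"op %.4f"%s["opening"])
E
python3 st.py
```

```text
t 2.88 [0.5185 0.0654 0.0845] yang 70.70 q7 1.165 F [ 0.12 -0.33  0.11] M [-0.008  0.009 -0.022] jt7 -0.003 op 0.0426
```

>>> {"method": "play_rows", "body": {"grip": [-0.2,-0.2,-0.2], "dp": [[0,0,0],[0,0,0],[0,0,0]], "turn": [0,0,0]}}

```text
t: 3.25
tool_pos: [0.5184, 0.065, 0.0847]
tool_rot: [0.0, 0.168, 0.986, 0.0]
wrist_force: [-2.8, -0.4, 7.5]
opening: 0.0379
```

```bash
python3 st.py; python3 -c "
from h import *
im=grab('wrist','pics/w3.png')
cv2.imwrite('pics/w3c.png',cv2.resize(im['pixels'][200:480,120:520],(800,560))[:,:,::-1])
print(proj(im,[.5173,.0665,.1095]))"
```

```text
t 3.25 [0.5184 0.065  0.0847] yang 70.68 q7 1.165 F [-2.76 -0.41  7.51] M [-0.313  0.508  0.036] jt7 -0.011 op 0.0379
(np.float64(315.4770198990456), np.float64(313.01801372954935))
```

View pics/w3c.png

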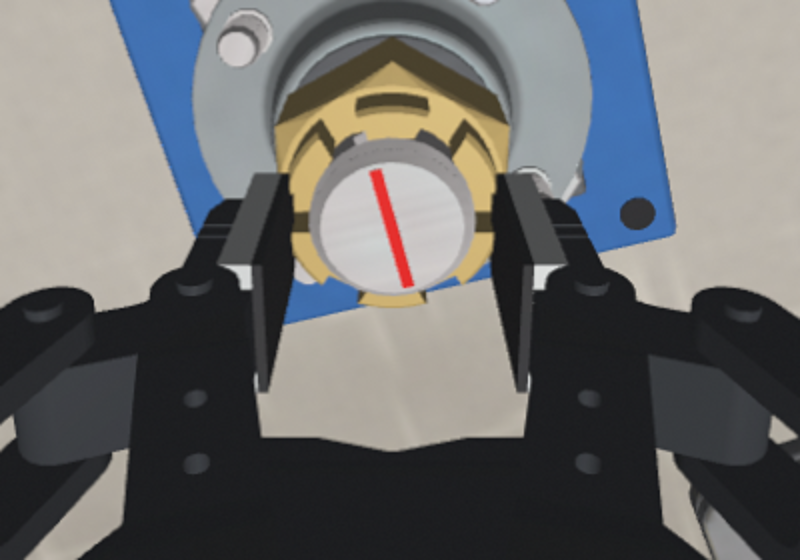

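The wrist view shows the pads either side of the nut, square to the flats at about (275..505, 200) in the crop. The 7.5 N upward force and the 38 mm opening look odd, so I reopen, probe lower and watch Fz.

>>> {"method": "play_rows", "body": {"grip": [0.4,0.4,0.4,0.4], "dp": [[0,0,0],[0,0,0],[0,0,0.002],[0,0,0.002]], "turn": [0,0,0,0]}}

```text
t: 3.8
tool_pos: [0.5181, 0.0653, 0.0797]
tool_rot: [-0.0, 0.168, 0.986, 0.0]
wrist_force: [-0.6, 0.6, 0.4]
opening: 0.06
```

>>> {"method": "play_rows", "body": {"grip": [0.1,0.1,0.1], "dp": [[0,0,0],[0,0,0],[0,0,0]], "turn": [0,0,0]}}

```text
t: 4.18
tool_pos: [0.5182, 0.0653, 0.08]
tool_rot: [0.0, 0.168, 0.986, 0.0]
wrist_force: [0.9, -0.8, -0.6]
opening: 0.0469
```

>>> {"method": "play_rows", "body": {"grip": [-0.2,-0.2,-0.2,-0.2], "dp": [[0,0,0],[0,0,0],[0,0,0],[0,0,0]], "turn": [0,0,0,0]}}

```text
t: 4.68
tool_pos: [0.5182, 0.0651, 0.0804]
tool_rot: [0.0, 0.168, 0.986, 0.0]
wrist_force: [-1.7, -1.3, 6.5]
opening: 0.0389
```

```bash
python3 st.py; python3 -c "
from h import *
im=grab('wrist','pics/w4.png')
print(robot.sense()['tool_pos'])"
```

```text
t 4.67 [0.5182 0.0651 0.0804] yang 70.69 q7 1.167 F [-1.74 -1.27  6.55] M [-0.186  0.49   0.008] jt7 -0.002 op 0.0389
[0.51816549 0.06508958 0.08038294]
```

>>> {"method": "play_rows", "body": {"grip": [-0.3,-0.3,-0.3], "dp": [[0,0,0],[0,0,0],[0,0,0]], "turn": [0.04,0.05,0.05], "squeeze": 40}}

```text
t: 5.1
tool_pos: [0.518, 0.0648, 0.0804]
tool_rot: [0.0, 0.237, 0.971, -0.0]
wrist_force: [-2.0, -1.7, 7.1]
opening: 0.0382
```

```bash
python3 st.py
```

```text
t 5.10 [0.518  0.0648 0.0804] yang 62.56 q7 1.051 F [-1.99 -1.73  7.14] M [-0.515  0.613  0.072] jt7 0.617 op 0.0382
```

>>> {"method": "play_rows", "body": {"grip": [-0.3,-0.3,-0.3], "dp": [[0,0,0],[0,0,0],[0,0,0]], "turn": [0.05,0.05,0.04]}}

```text
t: 5.48
tool_pos: [0.5179, 0.0645, 0.0803]
tool_rot: [-0.0, 0.305, 0.953, -0.0]
wrist_force: [-3.0, -3.1, 6.9]
opening: 0.0387
```

```bash
python3 st.py; python3 -c "
from h import *
im=grab('wrist','pics/w5.png')
cv2.imwrite('pics/w5c.png',cv2.resize(im['pixels'][200:360,220:420],(800,640)[:2] if 0 else (740,592))[:,:,::-1])"; python3 st.py
```

```text
t 5.47 [0.5179 0.0645 0.0803] yang 54.54 q7 0.936 F [-3.03 -3.06  6.94] M [-0.749  0.722  0.152] jt7 0.402 op 0.0387
t 5.53 [0.5179 0.0645 0.0803] yang 54.43 q7 0.935 F [-2.84 -2.44  7.44] M [-0.7    0.679 -0.006] jt7 0.299 op 0.0389
```

View pics/w5c.png

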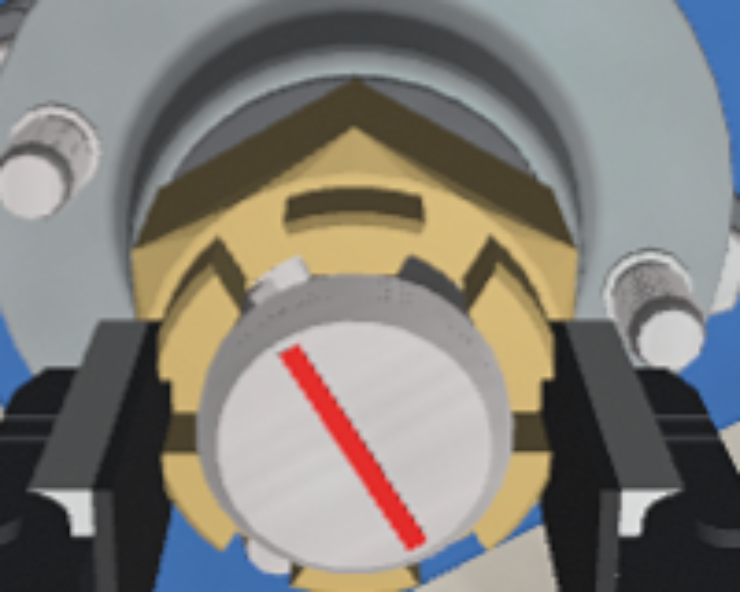

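The nut follows the fingers, with its slots staying square to the pads, so the hex is gripped. The red line now points at the slot pair upper-left to lower-right, near the first alignment. I continue slowly, reading the torque as I go.

>>> {"method": "play_rows", "body": {"grip": [-0.3,-0.3], "dp": [[0,0,0],[0,0,0]], "turn": [0.06,0.06]}}

```text
t: 5.78
tool_pos: [0.5176, 0.0642, 0.0803]
tool_rot: [-0.0, 0.361, 0.932, -0.0]
wrist_force: [-2.7, -2.7, 6.9]
opening: 0.0384
```

```bash
python3 st.py
```

```text
t 5.78 [0.5176 0.0642 0.0803] yang 47.63 q7 0.838 F [-2.72 -2.7   6.88] M [-0.891  0.789  0.046] jt7 0.752 op 0.0384
```

>>> {"method": "play_rows", "body": {"grip": [-0.3,-0.3], "dp": [[0,0,0],[0,0,0]], "turn": [0.06,0.06]}}

```text
t: 6.02
tool_pos: [0.5174, 0.0641, 0.0802]
tool_rot: [-0.0, 0.417, 0.909, -0.001]
wrist_force: [-3.9, -4.5, 8.4]
opening: 0.0386
```

```bash
python3 st.py
```

```text
t 6.03 [0.5174 0.0641 0.0802] yang 40.74 q7 0.741 F [-3.91 -4.51  8.44] M [-1.034  0.944  0.11 ] jt7 0.721 op 0.0386
```

>>> {"method": "play_rows", "body": {"grip": [-0.3,-0.3], "dp": [[0,0,0],[0,0,0]], "turn": [0.06,0.06]}}

```text
t: 6.28
tool_pos: [0.5172, 0.0639, 0.0802]
tool_rot: [-0.0, 0.471, 0.882, -0.001]
wrist_force: [-4.9, -4.6, 9.0]
opening: 0.0386
```

```bash
python3 st.py
```

```text
t 6.28 [0.5172 0.0639 0.0802] yang 33.87 q7 0.644 F [-4.9  -4.59  8.97] M [-1.142  1.121  0.177] jt7 0.657 op 0.0386
```

>>> {"method": "play_rows", "body": {"grip": [-0.3,-0.3], "dp": [[0,0,0],[0,0,0]], "turn": [0.06,0.06]}}

```text
t: 6.52
tool_pos: [0.5169, 0.0637, 0.0802]
tool_rot: [-0.001, 0.523, 0.853, -0.001]
wrist_force: [-5.9, -4.9, 9.8]
opening: 0.0389
```

```bash
python3 st.py
```

```text
t 6.53 [0.5169 0.0637 0.0802] yang 26.99 q7 0.547 F [-5.89 -4.86  9.84] M [-1.228  1.349  0.216] jt7 0.607 op 0.0389
```

>>> {"method": "play_rows", "body": {"grip": [-0.3,-0.3], "dp": [[0,-0.001,-0.0005],[0,-0.0005,0]], "turn": [0.06,0.06]}}

```text
t: 6.78
tool_pos: [0.5165, 0.0635, 0.0803]
tool_rot: [0.0, 0.573, 0.82, -0.001]
wrist_force: [0.5, -3.7, -2.3]
opening: 0.0384
```

```bash
python3 st.py
```

```text
t 6.78 [0.5165 0.0635 0.0803] yang 20.13 q7 0.451 F [ 0.48 -3.7  -2.34] M [-0.768 -0.115  0.098] jt7 0.669 op 0.0384
```

>>> {"method": "play_rows", "body": {"grip": [-0.3,-0.3], "dp": [[0,0,0],[0,0,0]], "turn": [0.06,0.06]}}

```text
t: 7.02
tool_pos: [0.5162, 0.0634, 0.0802]
tool_rot: [0.0, 0.621, 0.784, -0.001]
wrist_force: [-1.4, -2.8, -0.0]
opening: 0.0381
```

```bash
python3 st.py
```

```text
t 7.03 [0.5162 0.0634 0.0802] yang 13.26 q7 0.355 F [-1.43 -2.77 -0.04] M [-0.896  0.264  0.212] jt7 0.605 op 0.0381
```

>>> {"method": "play_rows", "body": {"grip": [-0.3,-0.3], "dp": [[0,0,0],[0,0,0]], "turn": [0.06,0.06]}}

```text
t: 7.28
tool_pos: [0.5159, 0.0634, 0.0802]
tool_rot: [-0.0, 0.667, 0.745, -0.001]
wrist_force: [-2.5, -4.6, 1.4]
opening: 0.0385
```

```bash
python3 st.py
```

```text
t 7.28 [0.5159 0.0634 0.0802] yang 6.39 q7 0.259 F [-2.46 -4.63  1.39] M [-0.944  0.543  0.261] jt7 0.539 op 0.0385
```

>>> {"method": "play_rows", "body": {"grip": [-0.3,-0.3], "dp": [[0,0,0],[0,0,0]], "turn": [0.06,0.06]}}

```text
t: 7.52
tool_pos: [0.5156, 0.0633, 0.0802]
tool_rot: [-0.0, 0.71, 0.704, -0.001]
wrist_force: [-4.0, -4.6, 1.9]
opening: 0.0385
```

```bash
python3 st.py
```

```text
t 7.53 [0.5156 0.0633 0.0802] yang -0.48 q7 0.164 F [-4.04 -4.65  1.9 ] M [-0.957  0.709  0.276] jt7 0.471 op 0.0385
```

>>> {"method": "play_rows", "body": {"grip": [-0.3,-0.3], "dp": [[0,0,0],[0,0,0]], "turn": [0.05,0.034]}}

```text
t: 7.78
tool_pos: [0.5154, 0.0633, 0.0802]
tool_rot: [-0.0, 0.739, 0.674, -0.001]
wrist_force: [-6.0, -4.4, 2.7]
opening: 0.0386
```

```bash
python3 st.py
```

```text
t 7.78 [0.5154 0.0633 0.0802] yang -5.25 q7 0.098 F [-5.97 -4.44  2.73] M [-0.995  0.903  0.401] jt7 -0.034 op 0.0386
```

>>> {"method": "play_rows", "body": {"grip": [-0.3,-0.3], "dp": [[0,0,0],[0,0,0]], "turn": [0,0]}}

```text
t: 8.02
tool_pos: [0.5154, 0.0634, 0.0802]
tool_rot: [-0.0, 0.738, 0.674, -0.001]
wrist_force: [-5.2, -5.1, 4.0]
opening: 0.0383
```

```bash
python3 st.py
```

```text
t 8.03 [0.5154 0.0634 0.0802] yang -5.20 q7 0.099 F [-5.2  -5.1   4.04] M [-0.98   0.926  0.17 ] jt7 -0.160 op 0.0383
```

The torque climbed steadily from about 0.05 to about 0.3–0.4 N m by the second alignment, starting around 25° of turn. That is well past snug and well short of over-tight, so I release, lift and check the angle.

>>> {"method": "play_rows", "body": {"grip": [0.6,1,1,1,1], "dp": [[0,0,0],[0,0,0],[0,0,-0.03],[0,0,-0.06],[0,0,-0.05]], "turn": [0,0,0,0,0]}}

```text
t: 8.65
tool_pos: [0.5171, 0.0647, 0.2225]
tool_rot: [0.0, 0.738, 0.675, 0.0]
wrist_force: [0.7, 0.8, -0.6]
opening: 0.0852
```

>>> {"method": "play_rows", "body": {"grip": [1,1,1], "dp": [[0,0,-0.02],[0,0,0],[0,0,0]], "turn": [0,0,0]}}

```text
t: 9.02
tool_pos: [0.5163, 0.0649, 0.2396]
tool_rot: [-0.0, 0.738, 0.675, -0.0]
wrist_force: [-1.1, 0.4, -0.1]
opening: 0.0853
```

```bash
python3 meas.py pics/w6.png
python3 - <<'E'
from h import *
im=load("pics/w6.png"); u,v=map(int,proj(im,(.517,.065,.1)));print(u,v)
cv2.imwrite("pics/w6c.png",cv2.resize(im["pixels"][v-50:v+50,u-60:u+60],(720,600),interpolation=cv2.INTER_CUBIC)[:,:,::-1])
E
```

```text
9.075 [0.5161121  0.06472738 0.23933445] -0.07046477242009548 [ 0.00855816 -0.03796135 -0.01093556] [-0.39180661  0.32760888 -0.21754788]
red (array([0.51675317, 0.06610834]), np.float64(174.85355993579336), np.float64(0.02289419096063766), (np.float64(314.5), np.float64(218.0)))
[[316, 176], [342, 191], [344, 225], [314, 244], [286, 228], [285, 197]]
[0.5204 0.0947] len 0.0229 ang 24.9
[0.5392 0.0816] len 0.0269 ang 29.2
[0.5388 0.0547] len 0.0282 ang 28.4
[0.514  0.0413] len 0.0256 ang 23.9
[0.4934 0.0563] len 0.0246 ang 25.5
[0.4953 0.0809] len 0.0287 ang 28.9
tool y ang -5.1532547496616345
314 216
```

View pics/w6c.png

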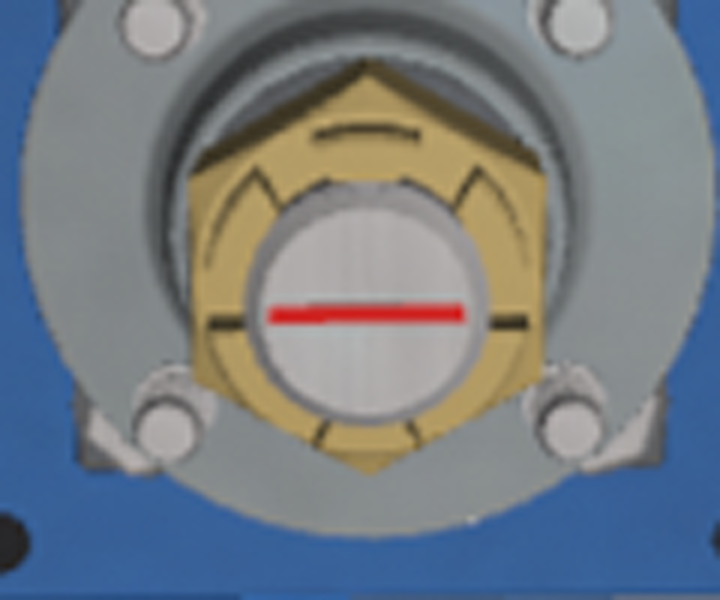

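The crop shows the red line spanning (270..463, 315), level with the slots at (228,323) and (508,323). The nut sits square, with slots about 56.8° against the line's 54.8° mod 60. Now the pin: I approach with tool x along the pin towards its tip.

>>> {"method": "play_rows", "body": {"grip": [1,1,1,1,1], "dp": [[-0.03,0.001,0],[-0.055,0.001,0],[-0.055,0.001,0.01],[-0.055,0.001,0.01],[-0.055,0.001,0.01]], "turn": [0,0,0,0,0]}}

```text
t: 9.7
tool_pos: [0.4985, -0.1861, 0.209]
tool_rot: [-0.001, 0.738, 0.675, -0.0]
wrist_force: [1.0, -0.0, -0.0]
opening: 0.0857
```

>>> {"method": "play_rows", "body": {"grip": [1,1,1,1,1], "dp": [[-0.05,0.001,0.01],[-0.034,0.001,0],[-0.01,0,0],[0,0,0],[0,0,0]], "turn": [0,0,0.172,0.172,0.172]}}

```text
t: 10.32
tool_pos: [0.4921, -0.2787, 0.1991]
tool_rot: [-0.001, 0.887, 0.461, -0.001]
wrist_force: [0.2, 0.1, -0.2]
opening: 0.0853
```

>>> {"method": "play_rows", "body": {"grip": [1,1,1,1,1], "dp": [[0,0,0],[0,0,0],[0,0,0],[0,0,0],[0,0,0]], "turn": [0.172,0.172,0.172,0.172,0.172]}}

```text
t: 10.95
tool_pos: [0.4923, -0.2783, 0.1992]
tool_rot: [-0.0, 0.999, 0.049, -0.001]
wrist_force: [-0.2, -0.3, -1.0]
opening: 0.0854
```

>>> {"method": "play_rows", "body": {"grip": [1,1,1,1,1], "dp": [[0,0,0],[0,0,0],[0,0,0],[0,0,0],[0,0,0]], "turn": [0.172,0.172,0.172,0.172,0]}}

```text
t: 11.58
tool_pos: [0.4923, -0.2784, 0.1993]
tool_rot: [0.0, 0.958, -0.287, -0.001]
wrist_force: [-0.6, -0.3, -0.8]
opening: 0.0851
```

```bash
python3 st.py
python3 - <<'E'
from h import *
im=grab("wrist","pics/w7.png")
a=proj(im,(.494,-.28,.003)); b=proj(im,(.5417,-.311,.003));print(a,b)
u,v=int((a[0]+b[0])/2),int((a[1]+b[1])/2);u=min(max(u,100),540);v=min(max(v,75),405);print(u-100,v-75)
cv2.imwrite("pics/w7c.png",cv2.resize(im["pixels"][v-75:v+75,u-100:u+100],(800,600),interpolation=cv2.INTER_CUBIC)[:,:,::-1])
E
```

```text
t 11.57 [ 0.4923 -0.2784  0.1993] yang -123.38 q7 -1.048 F [-0.59 -0.28 -0.84] M [-0.028  0.049  0.044] jt7 -1.849 op 0.0851
(np.float64(317.6423573482828), np.float64(199.2430986104011)) (np.float64(317.2892251894652), np.float64(133.9227016666061))
217 91
```

View pics/w7c.png

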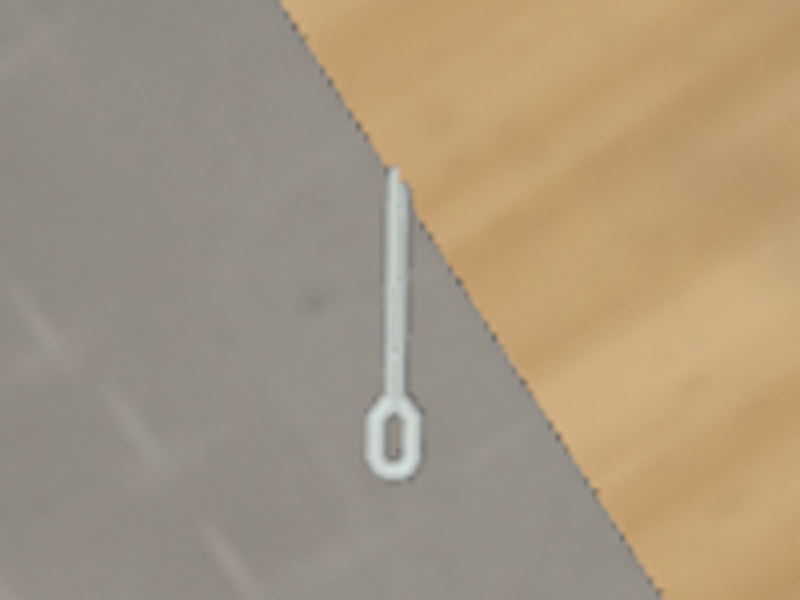

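The crop shows the pin with its eye rear at (394,481), its tip at (395,167) and the shank centre at about (396,300). I convert these to tool coordinates.

Run:
```python
from h import *
im=load("pics/w7.png"); s=robot.sense(); T=rot(s["tool_rot"])
f=lambda a,b:onz(im,217+(a-1.5)/4,91+(b-1.5)/4,.00275)
# contour-based
sub=im["pixels"][91:241,217:417]; hsv=cv2.cvtColor(sub,cv2.COLOR_RGB2HSV)
m=((hsv[...,1]<22)&(hsv[...,2]>165)).astype(np.uint8)
n,l,st,c=cv2.connectedComponentsWithStats(m); i=1+st[1:,4].argmax(); v,u=np.nonzero(l==i); print(st[i])
Q=np.array([onz(im,a+217,b+91,.00275) for a,b in zip(u,v)]); q=(Q-s["tool_pos"])@T
print("tool-frame x range",q[:,0].min(),q[:,0].max())
for lo,hi in((-.02,.0),(0,.01),(.015,.03),(.03,.045),(.045,.07)):
    k=(q[:,0]>lo)&(q[:,0]<hi)
    if k.any(): print(lo,hi,"y mid %.4f w %.4f"%((q[k,1].min()+q[k,1].max())/2,np.ptp(q[k,1])))
for p in((394,481),(394,440),(396,300),(395,167)): print(f(*p),(f(*p)-s["tool_pos"])@T)
```

```text
[ 91  42  14  78 455]
tool-frame x range -0.007477806068179842 0.060093082586255134
-0.02 0.0 y mid -0.0026 w 0.0117
0 0.01 y mid -0.0026 w 0.0117
0.015 0.03 y mid -0.0021 w 0.0036
0.03 0.045 y mid -0.0020 w 0.0035
0.045 0.07 y mid -0.0011 w 0.0035
[ 0.48628889 -0.27220786  0.00275   ] [-0.00828166 -0.00206542  0.19676852]
[ 0.49414998 -0.27739585  0.00275   ] [ 0.00113698 -0.00203265  0.19675606]
[ 0.5199301  -0.29493448  0.00275   ] [ 0.03231257 -0.00148615  0.1967152 ]
[ 0.54367323 -0.31033539  0.00275   ] [ 0.06061287 -0.00161184  0.19667758]
```

>>> {"method": "play_rows", "body": {"grip": [1,0.6,0.3,0.3,0.3], "dp": [[-0.0025,-0.0022,0.04],[0,0,0.055],[0,0,0.05],[0,0,0.03],[0,0,0.008]], "turn": [0.015,0,0,0,0]}}

```text
t: 12.25
tool_pos: [0.4907, -0.2748, 0.0156]
tool_rot: [-0.0, 0.956, -0.293, -0.002]
wrist_force: [0.4, -1.3, 0.3]
opening: 0.0555
```

>>> {"method": "play_rows", "body": {"grip": [0,-0.3,-0.5], "dp": [[0,0,0.003],[0,0,0],[0,0,0]], "turn": [0,0,0]}}

```text
t: 12.62
tool_pos: [0.4925, -0.2757, 0.0154]
tool_rot: [0.0, 0.956, -0.294, 0.001]
wrist_force: [-0.8, 0.5, 1.1]
opening: 0.0212
```

```bash
python3 st.py
```

```text
t 12.62 [ 0.4925 -0.2757  0.0154] yang -124.25 q7 -0.866 F [-0.8   0.51  1.07] M [ 0.015  0.056 -0.012] jt7 0.010 op 0.0212
```

>>> {"method": "play_rows", "body": {"grip": [-0.5,-0.5,-0.7,-0.9,-0.9], "dp": [[-0.0015,0,0.003],[0,0,0],[0,0,0],[0,0,0],[0,0,0]], "turn": [0,0,0,0,0], "squeeze": 25}}

```text
t: 13.25
tool_pos: [0.4907, -0.2745, 0.0114]
tool_rot: [0.0, 0.956, -0.295, 0.0]
wrist_force: [-0.2, -0.2, -0.4]
opening: 0.0043
```

```bash
python3 st.py
```

```text
t 13.25 [ 0.4907 -0.2745  0.0114] yang -124.28 q7 -0.862 F [-0.16 -0.22 -0.35] M [ 0.051  0.021 -0.006] jt7 -0.000 op 0.0043
```

>>> {"method": "play_rows", "body": {"grip": [-1,-1,-1], "dp": [[0,0,0],[0,0,0],[0,0,0]], "turn": [0,0,0]}}

```text
t: 13.62
tool_pos: [0.4907, -0.2745, 0.0114]
tool_rot: [-0.0, 0.956, -0.295, -0.0]
wrist_force: [-0.5, 0.6, -0.5]
opening: 0.0002
```

```bash
python3 st.py
python3 - <<'E'
from h import *
im=grab("wrist","pics/w8.png")
print(proj(im,(.4914,-.2752,.003)),proj(im,(.5437,-.3103,.003)))
cv2.imwrite("pics/w8c.png",cv2.resize(im["pixels"][180:400,180:460],(764,600),interpolation=cv2.INTER_CUBIC)[:,:,::-1])
E
```

```text
t 13.62 [ 0.4907 -0.2745  0.0114] yang -124.28 q7 -0.862 F [-0.45  0.58 -0.49] M [-0.    -0.05  -0.042] jt7 -0.000 op 0.0002
(np.float64(319.41093228236014), np.float64(283.57215744569623)) (np.float64(318.62933492189813), np.float64(138.45886947085108))
```

View pics/w8c.png

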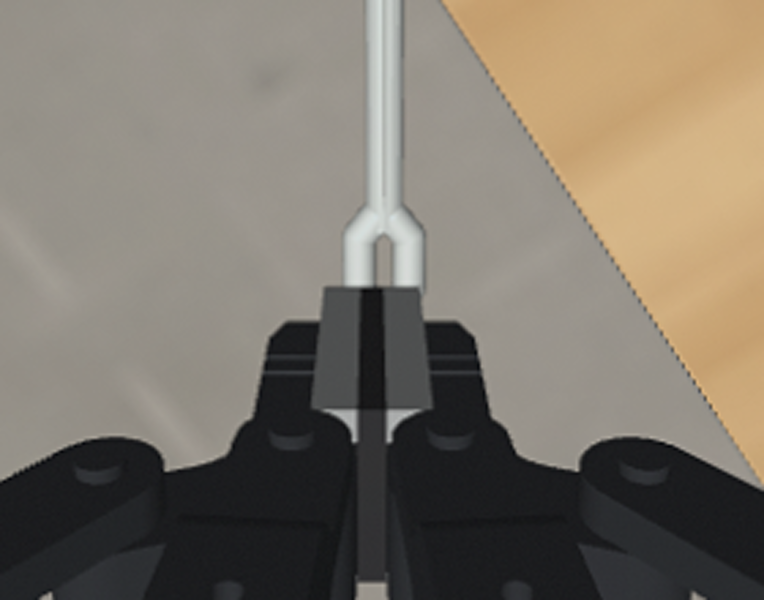

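The view shows the fingers fully shut, reading 0 mm, over the eye: the eye's front is at (385,210) in the crop and its sides run under the fingertips. So the tips are passing above it. I print the tip extent, then open a little and probe down to the bench.

>>> {"method": "play_rows", "body": {"grip": [-0.5,-0.5,-0.5,-0.5,-0.5], "dp": [[0,0,0],[0,0,0],[0,0,0],[0,0,0.002],[0,0,0.001]], "turn": [0,0,0,0,0]}}

```text
t: 14.3
tool_pos: [0.4906, -0.2744, 0.0082]
tool_rot: [-0.0, 0.956, -0.295, -0.0]
wrist_force: [0.5, 0.5, -0.0]
opening: 0.0213
```

```bash
python3 st.py; python3 -c "
from station import robot
print(robot.tip_extent,[a for a in dir(robot) if a[0]!='_'])"
```

```text
t 14.30 [ 0.4906 -0.2744  0.0082] yang -124.28 q7 -0.858 F [ 0.5   0.48 -0.03] M [ 0.022 -0.018  0.03 ] jt7 -0.009 op 0.0213
0.011 ['IKError', 'get_image', 'sense', 'sign_off', 'tip_extent']
```

>>> {"method": "play_rows", "body": {"grip": [-0.5,-0.5,-0.5], "dp": [[0,0,0.001],[0,0,0.001],[0,0,0]], "turn": [0,0,0]}}

```text
t: 14.68
tool_pos: [0.4906, -0.2745, 0.0063]
tool_rot: [-0.0, 0.956, -0.295, -0.0]
wrist_force: [0.3, 0.3, 0.5]
opening: 0.0212
```

```bash
python3 st.py
```

```text
t 14.68 [ 0.4906 -0.2745  0.0063] yang -124.28 q7 -0.855 F [0.3  0.34 0.54] M [-0.036 -0.018 -0.002] jt7 0.014 op 0.0212
```

>>> {"method": "play_rows", "body": {"grip": [-0.7,-0.8,-0.9,-0.9], "dp": [[0,0,0],[0,0,0],[0,0,0],[0,0,0]], "turn": [0,0,0,0]}}

```text
t: 15.18
tool_pos: [0.4907, -0.2745, 0.0064]
tool_rot: [-0.0, 0.956, -0.295, 0.0]
wrist_force: [-0.5, -0.2, -0.8]
opening: 0.004
```

```bash
python3 st.py
```

```text
t 15.18 [ 0.4907 -0.2745  0.0064] yang -124.28 q7 -0.855 F [-0.52 -0.18 -0.79] M [ 0.028 -0.    -0.017] jt7 -0.000 op 0.0040
```

Run:
```python
from h import *
im=load("pics/w8.png"); s=robot.sense(); T=rot(s["tool_rot"]); tp=np.array([.4907,-.2745,.0114])
for u,v in((300,285.5),(333,285.5),(318,285.5),(295,329.5)):
    e,d=ray(im,u,v); e2=(e-tp)@T; d2=d@T
    print([ (x,np.round((e2+d2*(x-e2[0])/d2[0]),4)) for x in(0,.006,.011)])
print("z0 hit",(onz(im,318,285.5,.003)-tp)@T, "eye front",(onz(im,180+385/2.73,180+210/2.73,.003)-tp)@T)
im=grab("wrist","pics/w9.png"); sc=grab("scene","pics/s9.png")
a=cv2.resize(im["pixels"][180:400,180:460],(560,440))
u,v=map(int,proj(sc,(.4907,-.2745,.01)));print(u,v); b=cv2.resize(sc["pixels"][v-35:v+20,u-15:u+15],(240,440),interpolation=cv2.INTER_CUBIC)
cv2.imwrite("pics/w9c.png",np.hstack([a,b])[:,:,::-1])
```

```text
[(0, array([ 0.    , -0.0085,  0.0085])), (0.006, array([ 0.006 , -0.0079, -0.0054])), (0.011, array([ 0.011 , -0.0074, -0.017 ]))]
[(0, array([0.    , 0.0063, 0.0085])), (0.006, array([ 0.006 ,  0.0056, -0.0054])), (0.011, array([ 0.011 ,  0.0051, -0.017 ]))]
[(0, array([ 0.    , -0.0004,  0.0085])), (0.006, array([ 0.006 , -0.0005, -0.0054])), (0.011, array([ 0.011 , -0.0006, -0.017 ]))]
[(0, array([ 0.    , -0.0088, -0.0305])), (0.006, array([ 0.006 , -0.0082, -0.0411])), (0.011, array([ 0.011 , -0.0076, -0.05  ]))]
z0 hit [ 4.33941613e-05 -4.43217884e-04  8.40002551e-03] eye front [0.01353944 0.00086236 0.0084007 ]
343 329
```

View pics/w9c.png

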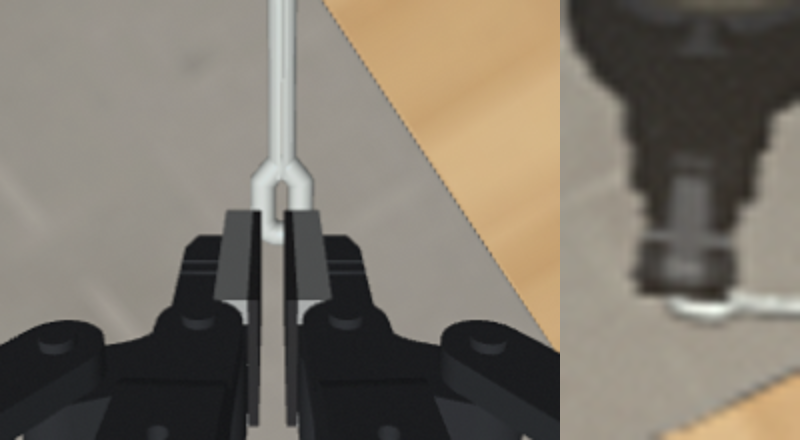

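The wrist and scene crops show the fingertips still above the pin, with the eye visible beneath and between the pads at about (280,200) in the crop. The tips therefore stand less far ahead than assumed. I reopen and keep probing down for bench contact.

>>> {"method": "play_rows", "body": {"grip": [-0.5,-0.5,-0.5,-0.5,-0.5], "dp": [[0,0,0],[0,0,0.0015],[0,0,0.0015],[0,0,0.001],[0,0,0]], "turn": [0,0,0,0,0]}}

```text
t: 15.9
tool_pos: [0.4906, -0.2745, 0.0023]
tool_rot: [-0.0, 0.956, -0.295, -0.0]
wrist_force: [0.3, -0.8, -0.2]
opening: 0.0213
```

```bash
python3 st.py
```

```text
t 15.90 [ 0.4906 -0.2745  0.0023] yang -124.28 q7 -0.850 F [ 0.25 -0.76 -0.23] M [ 0.019 -0.013 -0.033] jt7 0.015 op 0.0213
```

>>> {"method": "play_rows", "body": {"grip": [-0.7,-0.8,-0.85,-0.85], "dp": [[0,0,0],[0,0,0],[0,0,0],[0,0,0]], "turn": [0,0,0,0]}}

```text
t: 16.4
tool_pos: [0.4907, -0.2745, 0.0024]
tool_rot: [-0.0, 0.956, -0.295, 0.0]
wrist_force: [0.0, -0.5, -1.2]
opening: 0.0065
```

```bash
python3 st.py
```

```text
t 16.40 [ 0.4907 -0.2745  0.0024] yang -124.28 q7 -0.850 F [ 0.02 -0.54 -1.22] M [0.025 0.012 0.018] jt7 -0.000 op 0.0065
```

>>> {"method": "play_rows", "body": {"grip": [-0.5,-0.5,-0.5,-0.5,-0.5], "dp": [[0,0,0],[0,0,0.001],[0,0,0.001],[0,0,0.001],[0,0,0]], "turn": [0,0,0,0,0]}}

```text
t: 17.02
tool_pos: [0.4906, -0.2745, -0.0007]
tool_rot: [-0.0, 0.956, -0.295, -0.0]
wrist_force: [-1.0, -0.1, -0.2]
opening: 0.0217
```

>>> {"method": "play_rows", "body": {"grip": [-0.7,-0.8,-0.85,-0.85], "dp": [[0,0,0],[0,0,0],[0,0,0],[0,0,0]], "turn": [0,0,0,0]}}

```text
t: 17.52
tool_pos: [0.4907, -0.2745, -0.0006]
tool_rot: [-0.0, 0.956, -0.295, 0.0]
wrist_force: [-0.7, 0.6, 0.2]
opening: 0.0068
```

```bash
python3 st.py
```

```text
t 17.52 [ 0.4907 -0.2745 -0.0006] yang -124.28 q7 -0.847 F [-0.68  0.6   0.21] M [ 0.021 -0.025  0.025] jt7 -0.000 op 0.0068
```

>>> {"method": "play_rows", "body": {"grip": [-1,-1,-1], "dp": [[0,0,0],[0,0,0],[0,0,0]], "turn": [0,0,0]}}

```text
t: 17.9
tool_pos: [0.4907, -0.2745, -0.0006]
tool_rot: [-0.0, 0.956, -0.295, -0.0]
wrist_force: [-0.6, -1.2, -0.3]
opening: 0.0
```

```bash
python3 st.py
```

```text
t 17.90 [ 0.4907 -0.2745 -0.0006] yang -124.28 q7 -0.847 F [-0.61 -1.19 -0.28] M [-0.001  0.023  0.043] jt7 -0.000 op 0.0000
```

>>> {"method": "play_rows", "body": {"grip": [-1,-1], "dp": [[0,0,0.001],[0,0,0]], "turn": [0,0]}}

```text
t: 18.15
tool_pos: [0.4906, -0.2745, -0.0017]
tool_rot: [-0.0, 0.956, -0.295, -0.0]
wrist_force: [-0.4, -0.7, -0.3]
opening: 0.0001
```

>>> {"method": "play_rows", "body": {"grip": [-1,-1], "dp": [[0,0,0.001],[0,0,0]], "turn": [0,0]}}

```text
t: 18.4
tool_pos: [0.4907, -0.2745, -0.0027]
tool_rot: [-0.0, 0.956, -0.295, -0.0]
wrist_force: [0.3, 0.6, -0.7]
opening: -0.0002
```

```bash
python3 st.py;  python3 - <<'E'
from h import *
im=grab("wrist","pics/w10.png"); sc=grab("scene","pics/s10.png")
a=cv2.resize(im["pixels"][180:400,180:460],(560,440))
u,v=map(int,proj(sc,(.4907,-.2745,.01)));print(u,v); b=cv2.resize(sc["pixels"][v-20:v+24,u-12:u+12],(240,440),interpolation=cv2.INTER_CUBIC)
cv2.imwrite("pics/w10c.png",np.hstack([a,b])[:,:,::-1])
E
```

```text
t 18.40 [ 0.4907 -0.2745 -0.0027] yang -124.28 q7 -0.844 F [ 0.31  0.63 -0.68] M [0.007 0.035 0.054] jt7 0.013 op -0.0002
343 329
```

View pics/w10c.png

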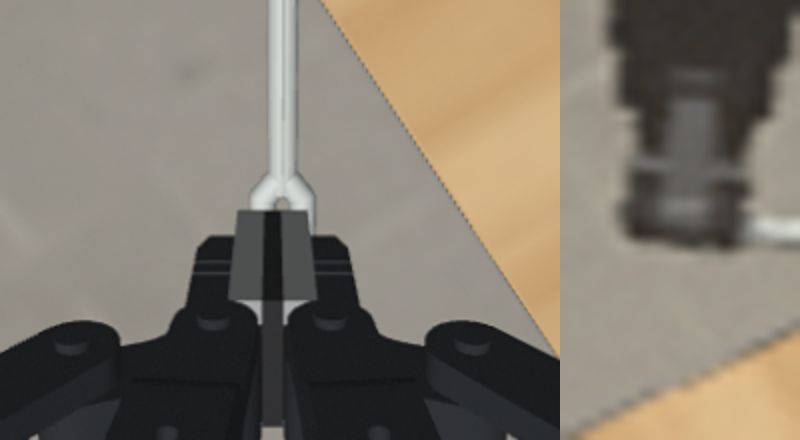

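The fingers are shut and still above the pin, with the eye's front at (281,172) in the crop. I get the tip height from the scene ray against the finger's known x,y.

Run:
```python
from h import *
sc=load("pics/s10.png"); w=load("pics/w10.png"); w9=load("pics/w9.png")
for im,u,v in((sc,344,333.5),(sc,344,330.)):
    e,d=ray(im,u,v)
    for z in(0,.005,.01,.015,.02,.03): print(z,np.round((e+d*(z-e[2])/d[2])[:2],4),end=" ")
    print()
for z in (-.0027,.005,.01,.02): print(z,"scene px of TCP xy",np.round(proj(sc,(.4907,-.2745,z)),1),"wrist",np.round(proj(w,(.4907,-.2745,z)),1))
print("eye cam",w["eye"],sc["eye"])
# pin eye front / tip in current wrist image
print(onz(w,180+281/2,180+172/2,.00275), onz(w9,180+282/2,180+158/2,.00275))
```

```text
0 [ 0.49   -0.2798] 0.005 [ 0.4884 -0.2822] 0.01 [ 0.4868 -0.2846] 0.015 [ 0.4852 -0.287 ] 0.02 [ 0.4836 -0.2894] 0.03 [ 0.4805 -0.2942] 
0 [ 0.4945 -0.272 ] 0.005 [ 0.4929 -0.2744] 0.01 [ 0.4913 -0.2769] 0.015 [ 0.4897 -0.2793] 0.02 [ 0.4881 -0.2817] 0.03 [ 0.4848 -0.2866] 
-0.0027 scene px of TCP xy [343.  332.1] wrist [319.2 293.3]
0.005 scene px of TCP xy [343.2 330.4] wrist [319.3 301.2]
0.01 scene px of TCP xy [343.3 329.3] wrist [319.4 306.7]
0.02 scene px of TCP xy [343.4 327. ] wrist [319.7 318.8]
eye cam [ 0.5503364  -0.31345129  0.15410987] [ 0.13990526 -0.80566763  1.09935693]
[ 0.50237638 -0.28301988  0.00275   ] [ 0.50205215 -0.28317667  0.00275   ]
```

The wrist ray puts the pad's front lower edge about 17 mm behind the TCP, so the tips are about 14 mm above the bench. I keep descending with force checks.

>>> {"method": "play_rows", "body": {"grip": [-0.5,-0.5,-0.5,-0.5,-0.5], "dp": [[0,0,0],[0,0,0.002],[0,0,0.002],[0,0,0.001],[0,0,0]], "turn": [0,0,0,0,0]}}

```text
t: 19.12
tool_pos: [0.4906, -0.2745, -0.0077]
tool_rot: [-0.0, 0.956, -0.295, -0.0]
wrist_force: [0.2, 0.3, -0.3]
opening: 0.0218
```

>>> {"method": "play_rows", "body": {"grip": [-0.5,-0.5,-0.5], "dp": [[0,0,0.001],[0,0,0.001],[0,0,0]], "turn": [0,0,0]}}

```text
t: 19.5
tool_pos: [0.4906, -0.2745, -0.0097]
tool_rot: [-0.0, 0.956, -0.295, -0.0]
wrist_force: [-0.3, -0.9, -0.1]
opening: 0.0213
```

>>> {"method": "play_rows", "body": {"grip": [-0.7,-0.8,-0.85,-0.85], "dp": [[0,0,0],[0,0,0],[0,0,0],[0,0,0]], "turn": [0,0,0,0]}}

```text
t: 20.0
tool_pos: [0.4907, -0.2745, -0.0095]
tool_rot: [-0.0, 0.956, -0.295, 0.0]
wrist_force: [-0.8, 1.0, 2.3]
opening: 0.0119
```

```bash
python3 st.py
```

```text
t 20.00 [ 0.4907 -0.2745 -0.0095] yang -124.28 q7 -0.835 F [-0.8   1.04  2.25] M [0.103 0.129 0.029] jt7 -0.006 op 0.0119
```

The fingers stop at 11.9 mm, on the eye. I open, go a little deeper for a safer hold, and regrip.

>>> {"method": "play_rows", "body": {"grip": [-0.5,-0.5,-0.5,-0.5], "dp": [[0,0,0],[0,0,0],[0,0,0.001],[0,0,0.001]], "turn": [0,0,0,0]}}

```text
t: 20.5
tool_pos: [0.4907, -0.2745, -0.0117]
tool_rot: [-0.0, 0.956, -0.295, -0.0]
wrist_force: [0.2, -0.2, 0.8]
opening: 0.0215
```

```bash
python3 st.py
python3 - <<'E'
from h import *
im=grab("wrist","pics/w11.png"); s=robot.sense(); T=rot(s["tool_rot"])
sub=im["pixels"][100:420,217:417]; hsv=cv2.cvtColor(sub,cv2.COLOR_RGB2HSV)
m=((hsv[...,1]<22)&(hsv[...,2]>165)).astype(np.uint8)
n,l,st,c=cv2.connectedComponentsWithStats(m); i=1+st[1:,4].argmax(); v,u=np.nonzero(l==i); print(st[i])
q=(np.array([onz(im,a+217,b+100,.00275) for a,b in zip(u,v)])-s["tool_pos"])@T
print("x range",q[:,0].min(),q[:,0].max())
for lo in np.arange(-.012,.062,.008):
    k=(q[:,0]>lo)&(q[:,0]<lo+.008)
    if k.any(): print("%.3f"%lo,"y mid %.4f w %.4f"%((q[k,1].min()+q[k,1].max())/2,np.ptp(q[k,1])))
E
```

```text
t 20.50 [ 0.4907 -0.2745 -0.0117] yang -124.28 q7 -0.833 F [ 0.17 -0.2   0.84] M [ 0.007 -0.003  0.052] jt7 -0.022 op 0.0215
[  83   41   32  181 2641]
x range -0.0051915737214018156 0.06419865179787641
-0.012 y mid -0.0016 w 0.0075
-0.004 y mid -0.0016 w 0.0121
0.004 y mid -0.0016 w 0.0120
0.012 y mid -0.0016 w 0.0080
0.020 y mid -0.0010 w 0.0045
0.028 y mid -0.0007 w 0.0045
0.036 y mid -0.0003 w 0.0044
0.044 y mid 0.0000 w 0.0043
0.052 y mid 0.0002 w 0.0046
0.060 y mid 0.0002 w 0.0039
```

>>> {"method": "play_rows", "body": {"grip": [-0.5,-0.5,-0.7,-0.85,-0.95], "dp": [[0,-0.001,0.001],[0,0,0.0005],[0,0,0],[0,0,0],[0,0,0]], "turn": [0.025,0,0,0,0], "squeeze": 30}}

```text
t: 21.18
tool_pos: [0.4916, -0.2747, -0.0119]
tool_rot: [0.0, 0.952, -0.307, 0.001]
wrist_force: [-2.0, 1.3, 14.2]
opening: 0.0119
```

>>> {"method": "play_rows", "body": {"grip": [-0.95,-0.95], "dp": [[0,0,0],[0,0,0]], "turn": [0,0]}}

```text
t: 21.42
tool_pos: [0.4916, -0.2747, -0.0119]
tool_rot: [0.0, 0.952, -0.307, 0.001]
wrist_force: [-2.4, 1.5, 14.5]
opening: 0.0123
```

```bash
python3 st.py
```

```text
t 21.43 [ 0.4916 -0.2747 -0.0119] yang -125.81 q7 -0.854 F [-2.37  1.49 14.46] M [0.242 0.477 0.065] jt7 0.003 op 0.0123
```

The tips now rest on the bench at TCP z −0.012, with the eye held at 12 mm opening. So the pin axis is at TCP z + 0.0146. I lift and check the hold.

>>> {"method": "play_rows", "body": {"grip": [-0.95,-0.95,-0.95,-0.95,-0.95], "dp": [[0,0,-0.01],[0,0,-0.03],[0,0,-0.05],[0,0,-0.05],[0,0,-0.032]], "turn": [0,0,0,0,0]}}

```text
t: 22.05
tool_pos: [0.4914, -0.2741, 0.1613]
tool_rot: [0.0, 0.952, -0.307, 0.001]
wrist_force: [0.0, 0.1, -0.6]
opening: 0.0125
```

>>> {"method": "play_rows", "body": {"grip": [-0.95,-0.95], "dp": [[0,0,0],[0,0,0]], "turn": [0,0]}}

```text
t: 22.3
tool_pos: [0.4911, -0.2731, 0.1584]
tool_rot: [-0.0, 0.952, -0.307, -0.0]
wrist_force: [0.1, 0.6, -0.9]
opening: 0.0118
```

```bash
cat > pin.py <<'E'
from h import *
import sys
def pin(f,dz=.0146):
    im=grab("wrist",f); s=robot.sense(); T=rot(s["tool_rot"]); z=s["tool_pos"][2]+dz
    sub=im["pixels"][40:420,217:417]; hsv=cv2.cvtColor(sub,cv2.COLOR_RGB2HSV)
    m=((hsv[...,1]<22)&(hsv[...,2]>165)).astype(np.uint8)
    n,l,st,c=cv2.connectedComponentsWithStats(m); i=1+st[1:,4].argmax(); v,u=np.nonzero(l==i); print(st[i])
    q=(np.array([onz(im,a+217,b+40,z) for a,b in zip(u,v)])-s["tool_pos"])@T
    print("x range",q[:,0].min(),q[:,0].max())
    for lo in np.arange(-.012,.065,.008):
        k=(q[:,0]>lo)&(q[:,0]<lo+.008)
        if k.any(): print("%.3f"%lo,"y mid %.4f w %.4f"%((q[k,1].min()+q[k,1].max())/2,np.ptp(q[k,1])))
    return im,s
if __name__=="__main__": pin(sys.argv[1])
E
python3 pin.py pics/w12.png; python3 st.py
```

```text
[  83  102   32  182 2772]
x range -0.006124513553765966 0.06394017950065144
-0.012 y mid -0.0016 w 0.0091
-0.004 y mid -0.0016 w 0.0121
0.004 y mid -0.0016 w 0.0121
0.012 y mid -0.0020 w 0.0073
0.020 y mid -0.0016 w 0.0049
0.028 y mid -0.0016 w 0.0048
0.036 y mid -0.0014 w 0.0044
0.044 y mid -0.0013 w 0.0047
0.052 y mid -0.0013 w 0.0046
0.060 y mid -0.0018 w 0.0035
t 22.35 [ 0.4909 -0.273   0.158 ] yang -125.71 q7 -1.057 F [ 0.26  0.29 -0.06] M [-0.025 -0.051  0.03 ] jt7 -0.013 op 0.0118
```

The pin is held straight: tool-frame y is about −1.5 mm all along, and the tip is at +63 mm. I carry it to the pre-insert pose on the robot side of the axle.

>>> {"method": "play_rows", "body": {"grip": [-0.95,-0.95,-0.95,-0.95,-0.95], "dp": [[-0.025,-0.024,0],[-0.04,-0.038,0],[-0.04,-0.038,0],[-0.04,-0.038,0],[-0.04,-0.038,0]], "turn": [0,0,0,0,0]}}

```text
t: 22.98
tool_pos: [0.4426, -0.021, 0.1581]
tool_rot: [0.0, 0.952, -0.307, -0.001]
wrist_force: [1.4, 0.7, -1.2]
opening: 0.0123
```

>>> {"method": "play_rows", "body": {"grip": [-0.95,-0.95,-0.95,-0.95,-0.95], "dp": [[-0.04,-0.038,0],[-0.022,-0.021,0],[-0.009,-0.009,0],[0,0,0],[0,0,0]], "turn": [0,0,-0.134,-0.134,-0.134]}}

```text
t: 23.6
tool_pos: [0.425, 0.0741, 0.1582]
tool_rot: [0.001, 0.994, -0.108, -0.001]
wrist_force: [0.3, -0.1, -0.1]
opening: 0.0121
```

>>> {"method": "play_rows", "body": {"grip": [-0.95,-0.95,-0.95,-0.95], "dp": [[0,0,0.02],[0,0,0.025],[0,0,0.008],[0,0,0]], "turn": [-0.132,0,0,0]}}

```text
t: 24.1
tool_pos: [0.4253, 0.0734, 0.1055]
tool_rot: [0.001, 0.999, -0.045, -0.001]
wrist_force: [0.0, 0.4, 0.8]
opening: 0.0122
```

```bash
python3 st.py
python3 - <<'E'
from h import *
from pin import pin
from meas import red
im,s=pin("pics/w13.png"); T=rot(s["tool_rot"])
c,a,l,px=red(im); print("red",c,a,l,px); q=(np.array([*c,.1095])-s["tool_pos"])@T; print("red in tool",q)
print("tool x ang",np.degrees(np.arctan2(T[1,0],T[0,0])))
E
```

```text
t 24.10 [0.4253 0.0734 0.1055] yang -95.17 q7 -1.379 F [0.01 0.41 0.75] M [-0.02  -0.004 -0.02 ] jt7 0.216 op 0.0122
[    0   102   126   278 13630]
x range -0.05154397598394432 0.06392129219100713
-0.012 y mid -0.0162 w 0.0423
-0.004 y mid -0.0170 w 0.0446
0.004 y mid -0.0169 w 0.0442
0.012 y mid -0.0174 w 0.0420
0.020 y mid -0.0179 w 0.0398
0.028 y mid -0.0177 w 0.0393
0.036 y mid -0.0174 w 0.0387
0.044 y mid -0.0004 w 0.0047
0.052 y mid -0.0003 w 0.0049
0.060 y mid -0.0008 w 0.0038
red [0.51724649 0.06671809] 174.72358628927023 0.022748971574515088 (np.float64(313.5), np.float64(59.5))
red in tool [ 0.09167683 -0.00147256 -0.00349475]
tool x ang -5.162388488079344
```

```bash
cat > fine.py <<'E'
from h import *
from meas import red
import sys
def fine(f):
    im=grab("wrist",f); s=robot.sense(); T=rot(s["tool_rot"]); z=s["tool_pos"][2]+.0146
    g=cv2.GaussianBlur(im["pixels"],(3,3),0).astype(int); 
    P=[]
    for x in np.arange(.022,.062,.003):
        u,v=proj(im,np.array([*s["tool_pos"][:2],z])*[1,1,1]+T@np.array([x,-.001,0])); v=int(round(v)); u0=int(round(u))
        r=g[v,u0-25:u0+26]; d=np.abs(np.diff(r,axis=0)).sum(1)
        L=d[:25].argmax(); Rr=25+d[25:].argmax()
        w=(onz(im,u0-25+Rr+.5,v,z)-onz(im,u0-25+L+.5,v,z)); m=(onz(im,u0-25+(L+Rr)/2+.5,v,z)-s["tool_pos"])@T
        P.append([x,m[1],np.linalg.norm(w)])
    P=np.array(P); k=(P[:,2]>.0038)&(P[:,2]<.007); print(np.round(P*1000,1).tolist())
    b,a=np.polyfit(P[k,0],P[k,1],1); print("pin y=%.2fmm at mid, slope %.3f"%(1000*(a+b*.034),b), "y at tip %.2f"%(1000*(a+b*.062)))
    c,an,l,px=red(im); q=(np.array([*c,.1095])-s["tool_pos"])@T; print("red tool mm",np.round(q*1000,2),"ang rel tool x %.2f deg"%(an-180-np.degrees(np.arctan2(T[1,0],T[0,0]))),c)
fine(sys.argv[1])
E
python3 fine.py pics/w14.png;python3 fine.py pics/w15.png; python3 -c "
from h import *
im=load('pics/w15.png'); cv2.imwrite('pics/w15c.png',cv2.resize(im['pixels'][10:310,190:440],(500,600))[:,:,::-1])"
```

```text
[[22.0, -0.6, 4.9], [25.0, -0.6, 4.9], [28.0, -0.6, 4.8], [31.0, -0.6, 4.8], [34.0, -0.4, 4.4], [37.0, -0.4, 4.4], [40.0, -0.6, 4.7], [43.0, -0.4, 5.1], [46.0, -0.4, 5.0], [49.0, -0.2, 5.4], [52.0, -0.4, 5.0], [55.0, -0.4, 4.9], [58.0, -0.4, 4.9], [61.0, -1.5, 2.1]]
pin y=-0.52mm at mid, slope 0.007 y at tip -0.31
red tool mm [91.64 -1.2  -3.19] ang rel tool x 0.96 deg [0.51745261 0.06666225]
[[22.0, -0.6, 4.9], [25.0, -0.6, 4.9], [28.0, -0.6, 4.8], [31.0, -0.6, 4.8], [34.0, -0.5, 4.4], [37.0, -0.5, 4.4], [40.0, -0.5, 5.1], [43.0, -0.5, 5.1], [46.0, -0.5, 5.0], [49.0, -0.5, 5.0], [52.0, -0.5, 5.0], [55.0, -0.5, 4.9], [58.0, -0.5, 4.9], [61.0, -0.8, 3.5]]
pin y=-0.55mm at mid, slope 0.006 y at tip -0.38
red tool mm [91.51 -1.13 -3.02] ang rel tool x 0.02 deg [0.51745185 0.06678295]
```

View pics/w15c.png

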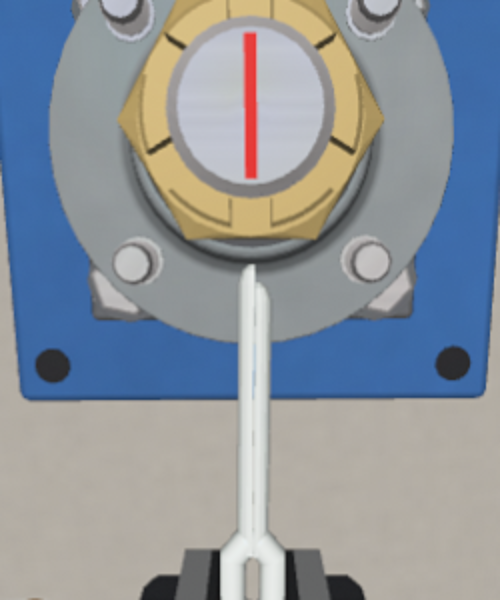

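The picture shows the pin's shank at column 254, the red line at 250 and the slot at (231..270, 212). So the pin sits 0.6 mm off in tool y and is otherwise in line. I shift −0.6 mm and descend to hole height.

>>> {"method": "play_rows", "body": {"grip": [-0.95,-0.95,-0.95,-0.95], "dp": [[0,-0.0006,0.008],[0,0,0.009],[0,0,0.004],[0,0,0]], "turn": [0,0,0,0]}}

```text
t: 24.75
tool_pos: [0.4256, 0.0742, 0.0846]
tool_rot: [0.0, 0.999, -0.045, -0.0]
wrist_force: [0.1, 0.8, 0.4]
opening: 0.012
```

```bash
python3 fine.py pics/w16.png; python3 st.py
```

```text
[[22.0, -0.7, 4.9], [25.0, -0.7, 4.9], [28.0, -0.7, 4.8], [31.0, -0.7, 4.8], [34.0, -0.6, 4.4], [37.0, -0.6, 4.4], [40.0, -0.6, 5.1], [43.0, -0.6, 5.1], [46.0, -0.6, 5.0], [49.0, -0.6, 5.0], [52.0, -0.6, 5.0], [55.0, -0.6, 4.9], [58.0, -0.6, 4.9], [61.0, -1.6, 2.1]]
pin y=-0.65mm at mid, slope 0.006 y at tip -0.48
red tool mm [ 91.78  -0.74 -24.74] ang rel tool x -0.01 deg [0.5172441 0.0667976]
t 24.80 [0.4258 0.0743 0.0848] yang -95.14 q7 -1.333 F [ 0.33 -1.74 -0.46] M [ 0.006 -0.057 -0.013] jt7 0.045 op 0.0121
```

>>> {"method": "play_rows", "body": {"grip": [-0.95,-0.95,-0.95,-0.95,-0.95], "dp": [[0,0,0.0013],[0,0,0],[0.004,0,0],[0.004,0,0],[0.003,0,0]], "turn": [0,0,0,0,0]}}

```text
t: 25.42
tool_pos: [0.4373, 0.0734, 0.0837]
tool_rot: [0.0, 0.999, -0.045, 0.0]
wrist_force: [-0.0, -0.4, 0.2]
opening: 0.012
```

```bash
python3 st.py
```

```text
t 25.43 [0.4373 0.0734 0.0837] yang -95.12 q7 -1.319 F [-0.   -0.41  0.2 ] M [-0.016  0.032  0.022] jt7 -0.033 op 0.0120
```

>>> {"method": "play_rows", "body": {"grip": [-0.95,-0.95,-0.95], "dp": [[0.003,0,0],[0.003,0,0],[0,0,0]], "turn": [0,0,0]}}

```text
t: 25.8
tool_pos: [0.443, 0.0729, 0.0836]
tool_rot: [0.0, 0.999, -0.045, 0.0]
wrist_force: [-0.5, 0.5, -0.5]
opening: 0.0121
```

```bash
python3 st.py
```

```text
t 25.80 [0.443  0.0729 0.0836] yang -95.12 q7 -1.315 F [-0.45  0.54 -0.54] M [ 0.007  0.01  -0.052] jt7 0.029 op 0.0121
```

>>> {"method": "play_rows", "body": {"grip": [-0.95,-0.95,-0.95,-0.95,-0.95], "dp": [[0.003,0,0],[0.003,0,0],[0.003,0,0],[0.003,0,0],[0,0,0]], "turn": [0,0,0,0,0]}}

```text
t: 26.42
tool_pos: [0.4551, 0.0718, 0.0836]
tool_rot: [0.0, 0.999, -0.045, 0.0]
wrist_force: [0.3, 0.4, -0.9]
opening: 0.012
```

```bash
python3 st.py
```

```text
t 26.43 [0.4551 0.0718 0.0836] yang -95.12 q7 -1.305 F [ 0.3   0.43 -0.93] M [ 0.013  0.022 -0.016] jt7 0.025 op 0.0120
```

>>> {"method": "play_rows", "body": {"grip": [-0.95,-0.95,-0.95,-0.95,-0.95], "dp": [[0.003,0,0],[0.003,0,0],[0.003,0,0],[0.003,0,0],[0,0,0]], "turn": [0,0,0,0,0]}}

```text
t: 27.05
tool_pos: [0.467, 0.0707, 0.0836]
tool_rot: [0.0, 0.999, -0.045, 0.0]
wrist_force: [-0.1, 0.4, -0.1]
opening: 0.0124
```

```bash
python3 fine.py pics/w17.png | tail -2; python3 st.py
```

```text
pin y=-0.82mm at mid, slope 0.000 y at tip -0.81
red tool mm [ 50.59  -0.49 -25.91] ang rel tool x 0.03 deg [0.51718057 0.06668494]
t 27.10 [0.4668 0.0707 0.0836] yang -95.12 q7 -1.297 F [-0.21  0.78 -0.34] M [ 0.002  0.013 -0.017] jt7 0.009 op 0.0122
```

>>> {"method": "play_rows", "body": {"grip": [-0.95,-0.95,-0.95,-0.95,-0.95], "dp": [[0.003,0,0],[0.003,0,0],[0.003,0,0],[0.003,0,0],[0.001,0,0]], "turn": [0,0,0,0,0]}}

```text
t: 27.72
tool_pos: [0.4799, 0.0696, 0.0836]
tool_rot: [0.0, 0.999, -0.045, 0.0]
wrist_force: [-0.4, 0.4, -0.5]
opening: 0.0125
```

>>> {"method": "play_rows", "body": {"grip": [-0.95,-0.95,-0.95], "dp": [[0.001,0,0],[0.001,0,0],[0,0,0]], "turn": [0,0,0]}}

```text
t: 28.1
tool_pos: [0.4817, 0.0695, 0.0836]
tool_rot: [-0.0, 0.999, -0.045, 0.0]
wrist_force: [0.7, 0.1, -0.5]
opening: 0.0118
```

>>> {"method": "play_rows", "body": {"grip": [-0.95,-0.95], "dp": [[0.0006,0,0],[0,0,0]], "turn": [0,0]}}

```text
t: 28.35
tool_pos: [0.4821, 0.0694, 0.0836]
tool_rot: [-0.0, 0.999, -0.045, -0.0]
wrist_force: [0.0, -0.1, 0.6]
opening: 0.0117
```

```bash
python3 fine.py pics/w18.png | tail -1; python3 st.py
```

```text
red tool mm [ 34.61  -0.42 -25.93] ang rel tool x 0.42 deg [0.51658723 0.06675493]
t 28.40 [0.4821 0.0694 0.0836] yang -95.12 q7 -1.288 F [-0.84  0.48 -0.12] M [-0.003  0.15   0.029] jt7 -0.000 op 0.0122
```

>>> {"method": "play_rows", "body": {"grip": [-0.95,-0.95], "dp": [[0.0006,0,0],[0,0,0]], "turn": [0,0]}}

```text
t: 28.65
tool_pos: [0.4822, 0.0694, 0.0835]
tool_rot: [-0.0, 0.999, -0.045, -0.001]
wrist_force: [-2.4, 0.8, 1.7]
opening: 0.012
```

```bash
python3 st.py
```

```text
t 28.65 [0.4822 0.0694 0.0835] yang -95.12 q7 -1.288 F [-2.39  0.84  1.67] M [ 0.089  0.695 -0.003] jt7 -0.001 op 0.0120
```

>>> {"method": "play_rows", "body": {"grip": [-0.95,-0.95], "dp": [[0.0005,0,0],[0,0,0]], "turn": [0,0]}}

```text
t: 28.9
tool_pos: [0.4824, 0.0694, 0.0834]
tool_rot: [-0.0, 0.999, -0.045, -0.001]
wrist_force: [-5.1, -0.1, 2.3]
opening: 0.0122
```

```bash
python3 st.py
```

```text
t 28.90 [0.4824 0.0694 0.0834] yang -95.11 q7 -1.288 F [-5.06 -0.13  2.29] M [ 0.067  1.139 -0.017] jt7 -0.003 op 0.0122
```

Contact force is building to 5 N and the TCP has stopped, so the eye is home. I release and back away upward.

>>> {"method": "play_rows", "body": {"grip": [-0.85,-0.6,-0.4,-0.3,-0.3], "dp": [[-0.0005,0,0],[0,0,0],[0,0,0],[0,0,-0.005],[0,0,-0.015]], "turn": [0,0,0,0,0]}}

```text
t: 29.52
tool_pos: [0.4827, 0.0691, 0.104]
tool_rot: [0.0, 0.999, -0.045, -0.0]
wrist_force: [-1.0, 0.5, 0.2]
opening: 0.0301
```

>>> {"method": "play_rows", "body": {"grip": [-0.3,-0.3,-0.3,-0.3,-0.3], "dp": [[0,0,-0.03],[-0.01,0,-0.05],[-0.02,0,-0.03],[0,0,0],[0,0,0]], "turn": [0,0,0,0,0]}}

```text
t: 30.15
tool_pos: [0.453, 0.0724, 0.2136]
tool_rot: [-0.0, 0.999, -0.044, 0.0]
wrist_force: [0.3, 1.1, -0.3]
opening: 0.0301
```

```bash
python3 st.py
python3 - <<'E'
from h import *
from meas import red
im=grab("wrist","pics/w20.png"); c,a,l,px=red(im); print("red",c,a)
u,v=map(int,proj(im,(.51,.066,.1)));print(u,v);v0=max(v-70,0)
cv2.imwrite("pics/w20c.png",cv2.resize(im["pixels"][v0:v0+150,u-100:u+100],(800,600),interpolation=cv2.INTER_CUBIC)[:,:,::-1]);print(u-100,v0)
E
```

```text
t 30.15 [0.453  0.0724 0.2136] yang -95.07 q7 -1.549 F [ 0.29  1.13 -0.29] M [ 0.033 -0.003  0.041] jt7 -0.070 op 0.0301
red [0.51699507 0.06682596] 175.69848738271037
319 142
219 72
```

View pics/w20c.png

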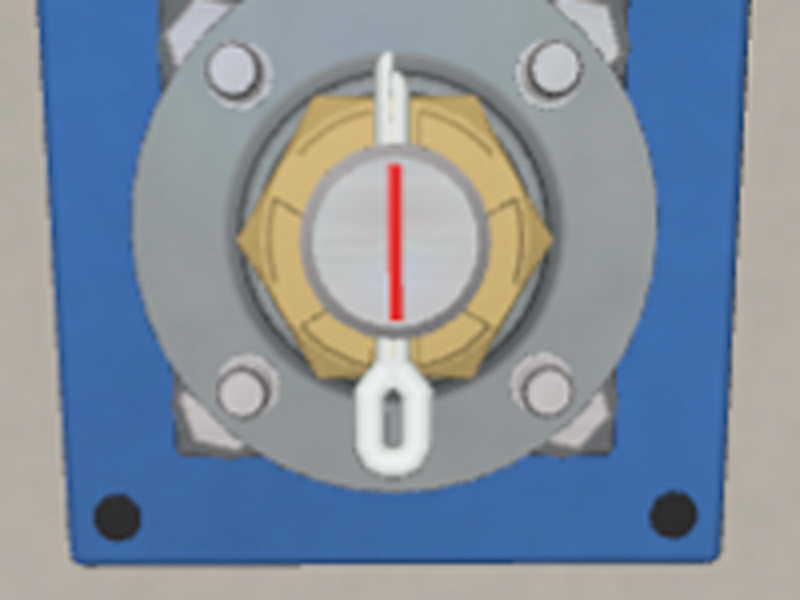

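The pin is through: its tip shows at (388,55) beyond the nut, its eye at (393,370–475) against the crown, in line with the red line. I do a quick distance check and sign off.

Run:
```python
from h import *
im=load("pics/w20.png"); f=lambda a,b:onz(im,219+a/4,72+b/4,.0975)[:2]
C=onz(im,219+396/4,72+242/4,.1095)[:2]
print("rear-C",np.linalg.norm(f(393,476)-C),"(40 ideal) tip-C",np.linalg.norm(f(388,52)-C),"(29)")
d=f(388,52)-f(393,476); print("pin ang",np.degrees(np.arctan2(d[1],d[0])))
print(robot.sign_off())
```

```text
rear-C 0.03948594501213519 (40 ideal) tip-C 0.02935672467627753 (29)
pin ang -4.359672209732926
the job is handed in; nothing more can be done
None
```

The nut is tightened to the second slot alignment, about 76° clockwise, and the split pin is pushed home through slot and hole and released. I handed the job in at about 30 s of the 64 s allowed; sign-off gives no verdict.

**Nut:** The wrist torque rose from about 0.05 N m to 0.28–0.40 N m at the second alignment, starting after roughly 25° of turn. That puts it past snug and below over-tight. The readings were noisy: they dipped to 0.10 after I eased the side load and settled to 0.17 at rest. The clamping force itself was never measured. After release, the slots were within about 2° of the red line.

**Pin:** It went in with no noticeable resistance until a 5 N contact at the end, where it stopped.
- **Depth:** in the last picture the eye's rear end is 39.5 mm from the axle centre (40 mm expected) and the tip is 29.4 mm from it (29 mm expected). That puts the middle within about 0.5 mm of the hole's centre.
- **Alignment:** the pin lies about 1° off the hole's line.

**What disagreed:** The fingertips stood about 12 mm behind the TCP, not 11 mm ahead as stated. The first attempts to grip the pin closed above it without moving it. I also gripped the nut higher than planned, probably on its crown, but pictures showed it turning with the fingers.

**Other checks:** I went past the picture budget, viewing 13 against 10. The arm ended clear of everything. It never touched the other things on the bench as far as I know, but I did not check their positions at the end.

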